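# Put the solder reel away and shut the drawer

### The job

Put the reel of solder wire into the open drawer of the small grey bench cabinet, lying flat on the drawer's floor, let go of it, and then push the drawer fully shut with the reel inside.

Things in the scene. Friction and masses are not known exactly. Their poses are not given: they have to be found in the camera images.
- solder_reel_center (a point): Centre of the loose reel of solder wire: silvery-white wire between two dark flanges, 56 mm across, 34 mm high, 0.25 kg, lying flat on the 3 mm teal mat; the point is on the axis, 17 mm above its underside. It can be gripped from above across its diameter. A white tin of brass wool, a green tape roll and a small blue reel lie around, 100 mm or more away centre to centre, in any order; they are not wanted.
- drawer (a joint): Opening in m of the only drawer of the small grey steel bench cabinet (fixed to the bench, 176 mm deep, 170 mm wide, its top 67 mm above the bench): 0 is fully shut against its stop; it starts 0.105 to 0.130 open. It slides level with about 2 N of friction and stays where it is left.
- drawer_pull (a point): Middle of the outer face of the steel finger pull on the drawer's front, 46 mm above the bench; moves with the drawer. x points level into the cabinet, the way the drawer shuts, y along the drawer's width, z up. The pull is 64 mm wide and stands 12 mm out from the front panel (166 mm wide, from 9 to 64 mm above the bench). A push along +x here shuts the drawer.
- drawer_floor (a point): Point on the drawer's inner floor, 13 mm above the bench, on its middle line, 53 mm behind the front panel's inner face; moves with the drawer, axes as for the pull. Inside it is 144 mm wide, 163 mm long, side walls 24 mm high. At the start the cabinet's mouth is 52 to 77 mm off along +x, so a reel centred here clears the cabinet. Shut, it has 50 mm of height for the reel.
Mind the look-alikes: they are no part of the job. Leave any pink or purple look-alike of the part that bears solder_reel_center alone.

How it is judged (in metres and radians):
On the way, in this order (a step that is already met when the one before it is completed fails the run):
1. the solder reel lies flat on the floor of the drawer, let go, while the drawer is still open (x of solder_reel_center in the frame of drawer_floor between -0.035 and 0.085 m and y of solder_reel_center in the frame of drawer_floor between -0.05 and 0.05 m and z of solder_reel_center in the frame of drawer_floor between 0.005 and 0.024 m and contact force between the fingers and solder_reel below 0.3 N and value of joint drawer above 0.06 m), for 0.2 s.
2. the drawer is shut with the reel inside (x of solder_reel_center in the frame of drawer_floor between -0.035 and 0.085 m and y of solder_reel_center in the frame of drawer_floor between -0.05 and 0.05 m and z of solder_reel_center in the frame of drawer_floor between 0.005 and 0.024 m and value of joint drawer below 0.01 m), for 0.2 s.
At the end, for the whole second after the job is handed in: The solder reel lies flat on the drawer's floor, at rest, its centre between the drawer's walls (within 50 mm of the drawer's middle line), and the drawer is shut to within 10 mm of its stop (all of step 2 and linear speed of solder_reel below 0.02 m/s); the robot touches nothing.
It also fails if it takes over 40 s, if anything falls off the work surface, if the arm or the gripper's body presses on something with over 40 N, if the wrist force passes 120 N, or if a joint passes its speed limit or range.

### The arm

A 6-joint arm with a two-finger parallel gripper is mounted at the origin on a cart in front of the work surface, level with it; the furniture and walls round the work are solid. World frame = base frame: x ahead of the robot, y to its left, z up, the work surface at z = 0. Lengths are in mm, angles in rad, forces in N, time in s.
With the tool pointing down it reaches from about 300 to 775 mm from the base axis. Payload 14.6 kg.
Tool frame: the origin (TCP) lies on the centre line of the jaws, within the pads' length; the fingertips stand 22 mm ahead of it and the grasp point (between the pads) lies 3 mm ahead of it (manip.tcp_to_tips is the distance from the TCP to the fingertips, in mm); z points along the fingers, y is the direction in which the jaws open and shut (so a half turn about z gives the same grasp; the last joint's range is limited). The gripper opens to 94 mm and grips with 3 to 60 N. Pads are 16 mm wide; open, the fingers measure 119 mm over their backs; the gripper's body (75 mm by 177 mm) begins 78 mm behind the grasp point.
Start: joints at [1.037, 0.3, 1.521, -0, 1.321, -0.067], TCP at [247.513, 491.148, 227.446] pointing down, gripper open.
Joint ranges: [-3.03, 3.03], [-0.79, 2.21], [0.23, 2.52], [-1.04, 4.18], [0, 3.07], [-2.55, 2.55]. Speed limits (rad/s): [2.22, 2.22, 2.57, 3.14, 3.14, 3.14].

### API

Orientations are given as [roll, pitch, yaw] about the fixed x, y, z axes, in that order (R = Rz(yaw) Ry(pitch) Rx(roll)).
In Python, from cell import manip, vision, workorder gives the robot as it stands.
- The arm moves only by the tool carry_out, never from a script. Its argument "deltas" is a list of rows, each a list of 3 entries, a list of its own where there are three numbers: the shift along the tool's x, y, z in cm, then the turn about the tool's z in degrees, then the opening, from 0 (shut) to 1 (fully open). A call has 1 to 20 rows; each row shifts and turns the commanded pose from where the row before left it, along the tool's axes as they then stand; what a row does not reach is not made up. A row lasts 1/12 s, in which the tool goes at most 41.7 mm and 7.16 degrees, less where a joint would pass 70% of its speed; a pose out of reach is approached as far as the arm can. A call with a gripper value outside its range is refused whole. The fingers move at their own pace and stop on an object; "grip_force" is the grip in N (left out, the last holds). Time passes only in rows, so rows that do not move let the fingers close. It gives the time, the measured TCP pose, the force and the opening at its end, in the units of the state.
- manip.read_state(): the state, without advancing time (a new reading comes with each control period).
- vision.camera(name): name is "scene" or "top"; returns (picture, depth): 480x640x3 uint8, red, green, blue; 480x640 float32, mm along the optical axis (not along the pixel's ray), 0 where there is no reading.
- vision.calibration(name): a dict with "mtx" (3x3 intrinsics, pixels), "eye" and "orientation" of the camera in the world. Camera axes: x right, y down, z forward; pixel columns grow to the right and rows downward; lengths in mm; the calibration is good to about 2 mm. A picture is of the moment at which its call begins. calibration takes no time and is no camera call.
- workorder.sign_off(): hands the job in, once; it reports no verdict.
The state is a dict: "clock": time; "joints": joint angles; "qd": joint speeds; "effort": joint torques, N m; "eef_pos": TCP position; "eef_rot": TCP orientation; "wrist_force": force on the tool from outside, world axes, zero at the start; "moment": the same for the moment, N m; "finger_gap": finger opening in mm.
Only numpy, scipy, OpenCV 4.12 (cv2) and the standard library are available. Lean on these libraries where they do the work, as an engineer would, in place of code of your own. Each camera call takes 0.05 s, during which the arm holds its last target.

## Working session

There is one attempt and no reset: what is moved stays moved. The work goes in short steps, Python scripts to look and compute and a tool call to move; the robot and the scene stay as the last step left them, time stands still between calls to the robot, and variables do not carry over. Pictures are saved under pics/ and viewed, and the job is handed in when it is done.

Besides the shell and the picture viewer there is one more tool, called after "Call:" as name(argument=value, ...), one argument or row to a line, values as JSON. carry_out: Moves the arm, as the interface text tells. Its arguments: {"type":"object","properties":{"deltas":{"type":"array","items":{"type":"array"}},"grip_force":{"type":"number"}},"required":["deltas"]}

```bash
mkdir -p pics; ls
cat > h.py <<'E'
import numpy as np,cv2
from cell import manip,vision,workorder
from scipy.spatial.transform import Rotation as R
def grab(n,tag):
    p,d=vision.camera(n); cv2.imwrite(f'pics/{tag}.png',cv2.cvtColor(p,cv2.COLOR_RGB2BGR)); np.savez(f'pics/{tag}.npz',p=p,d=d); return p,d
def cal(n):
    c=vision.calibration(n); o=np.array(c['orientation'],float)
    Rm=o if o.shape==(3,3) else R.from_euler('xyz',o).as_matrix()
    return np.array(c['mtx'],float),np.array(c['eye'],float),Rm
def ray(n,u,v,z):
    K,e,Rm=cal(n); d=Rm@np.linalg.inv(K)@np.array([u,v,1.]); return e+d*(z-e[2])/d[2]
def pts(n,d):
    K,e,Rm=cal(n); v,u=np.mgrid[:480,:640]; P=np.stack([(u-K[0,2])/K[0,0]*d,(v-K[1,2])/K[1,1]*d,d],-1); return P@Rm.T+e
E
python3 - <<'E'
from h import *
for n in('scene','top'):
    grab(n,n+'0'); print(n,vision.calibration(n))
print(manip.read_state(), manip.tcp_to_tips)
E
```

```text
pics
scene {'mtx': array([[552.58850816,   0.        , 321.61495265],
       [  0.        , 552.58850816, 236.6028764 ],
       [  0.        ,   0.        ,   1.        ]]), 'eye': array([ -46.92475243, -826.42209435,  982.35006262]), 'orientation': array([-2.37365579, -0.01992454, -0.58931769])}
top {'mtx': array([[567.1114787 ,   0.        , 313.5174546 ],
       [  0.        , 567.1114787 , 243.90072964],
       [  0.        ,   0.        ,   1.        ]]), 'eye': array([ 168.8741803 ,  -93.49670626, 1411.36459258]), 'orientation': array([-2.91718859,  0.00394777, -1.64953847])}
{'clock': 0.1, 'joints': array([ 1.03739762e+00,  3.00421502e-01,  1.52151687e+00, -4.70491942e-06,
        1.32072132e+00, -6.66193243e-02]), 'qd': array([-0.00097001, -0.00130261, -0.00187802,  0.00025036,  0.00116345,
        0.00162984]), 'effort': array([ 1.22379137e-03, -5.32646227e+01, -3.53283191e+01,  7.08780019e-02,
        2.35329353e-02, -5.05872106e-05]), 'eef_pos': array([247.40904669, 490.96767873, 226.94069127]), 'eef_rot': array([-3.14052768e+00, -6.64854746e-05,  2.67481440e+00]), 'wrist_force': array([-0.17390026, -0.27756297, -0.36385015]), 'moment': array([0.02934262, 0.02264186, 0.02146752]), 'finger_gap': 93.94353713048693} 22.0
```

View pics/scene0.png

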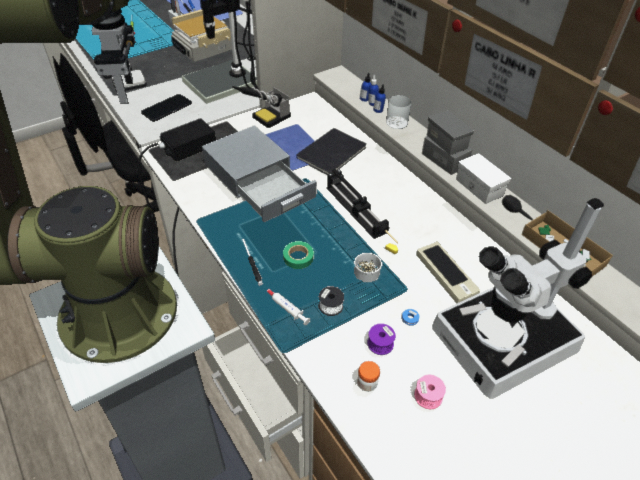

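View pics/top0.png

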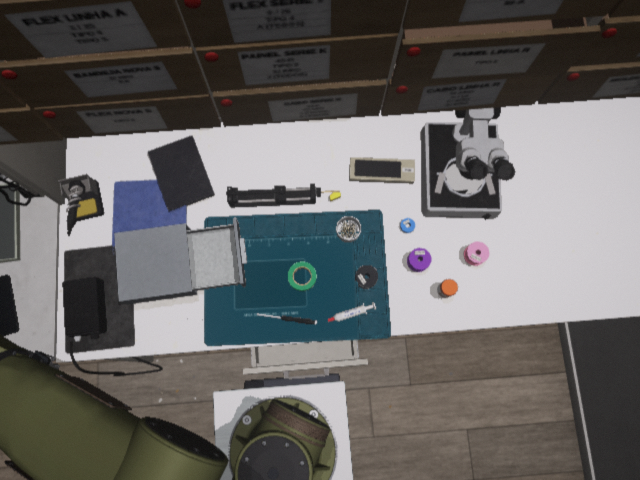

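The scene view shows the solder reel (dark flanges) at about (332,300), and the top view shows it at about (367,276). The grey cabinet has its open drawer at top (215,257), with the pull at about (243,250). The purple, pink and blue reels, the green tape and the tin are to be left alone. Next I'll measure.

Run:
```python
from h import *
for n,(x0,x1,y0,y1) in {'top':(345,390,255,300),'scene':(310,355,280,325)}.items():
    f=np.load(f'pics/{n}0.npz'); P=pts(n,f['d']); p=f['p']
    print(n,'reel guess',P[y0:y1,x0:x1][...,2].max())
    m=np.zeros((480,640),bool); m[y0:y1,x0:x1]=True
    m&=(P[...,2]>28)&(P[...,2]<48)
    Q=P[m]; print(m.sum(),np.median(Q[:,2]),np.percentile(Q[:,2],[5,95]),Q.min(0),Q.max(0))
    t=m&(P[...,2]>33); c,r=cv2.minEnclosingCircle(P[t][:,:2].astype(np.float32)); print('circle',c,r)
    v,u=np.nonzero(t);
    # color blob dark-based
    if n=='top':
        print('depth noise mat',P[300,250],P[290,390-20])
# drawer region crop
f=np.load('pics/top0.npz');P=pts('top',f['d'])
for (u,v) in [(120,240),(150,260),(180,280),(215,257),(200,245),(230,270),(238,230),(240,255),(244,250),(242,270)]: print(u,v,P[v,u].round(1))
im=cv2.imread('pics/top0.png'); cv2.imwrite('pics/topc.png',cv2.resize(im[205:315,105:265],None,fx=5,fy=5,interpolation=cv2.INTER_NEAREST))
im=cv2.imread('pics/scene0.png'); cv2.imwrite('pics/scc.png',cv2.resize(im[120:320,195:355],None,fx=3,fy=3,interpolation=cv2.INTER_CUBIC))
```

```text
top reel guess 1411.364592579199
376 36.83178905491468 [31.86151668 41.61023104] [ 365.84476295 -262.41736096   29.20005597] [ 420.00838484 -209.8763931    45.45912538]
circle (393.51678466796875, -236.19924926757812) 28.203834533691406
depth noise mat [359.0778874   55.5743525    5.45292631] [ 360.61920131 -244.63243344    3.59284835]
scene reel guess 982.350062621508
418 35.83687672481915 [32.25076464 38.99251568] [ 367.40820087 -264.75092317   28.09786668] [ 422.80737515 -207.95989646   40.99775662]
circle (396.2490234375, -236.2761993408203) 29.357234954833984
120 240 [522.5 357.3  67. ]
150 260 [467.1 285.3  66. ]
180 280 [412.7 214.7  63.6]
215 257 [473.3 136.7  13.9]
200 245 [507.4 173.4  13.2]
230 270 [437.  100.4  14.7]
238 230 [530.2  71.6  46.1]
240 255 [464.4  68.7  55.2]
244 250 [476.8  58.7  52.3]
242 270 [426.1  65.3  59.2]
```

View pics/topc.png

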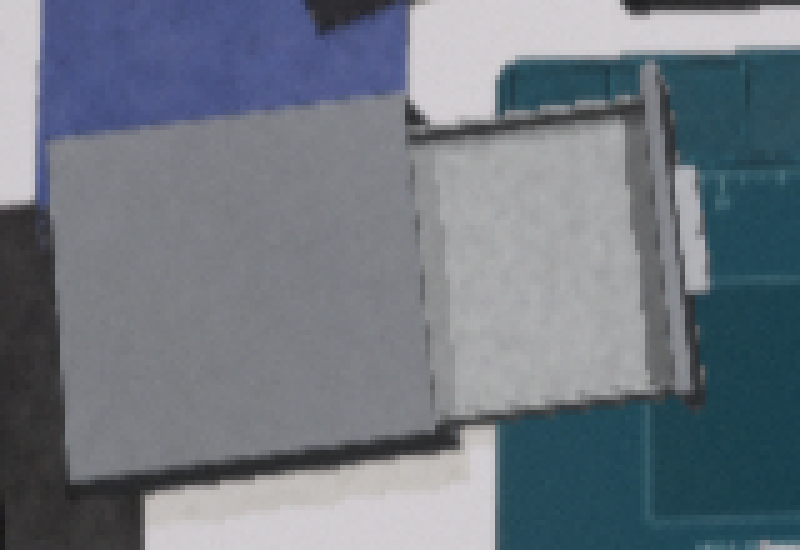

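View pics/scc.png

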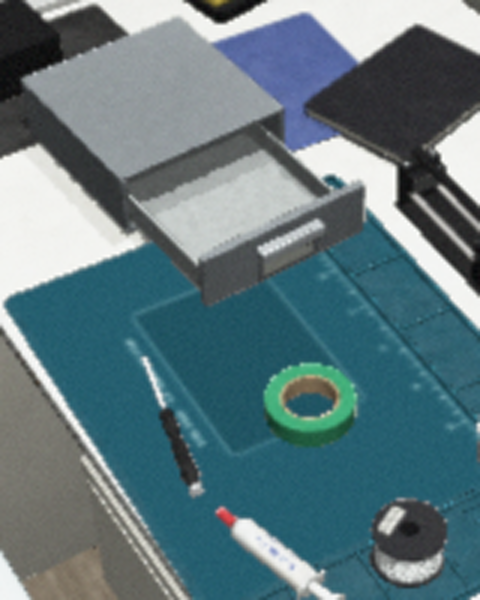

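Run:
```python
from h import *
def c(u,v,z): return ray('top',105+u/5,205+v/5,z)[:2]
A=c(406,93,67);B=c(436,430,67);C=c(48,138,67);D=c(68,483,67)
print(A,B,C,D,np.linalg.norm(A-B),np.linalg.norm(C-D),np.linalg.norm(A-C),np.linalg.norm(B-D))
E1=c(645,62,64);E2=c(676,392,64);G1=c(660,65,64);G2=c(690,392,64)
for s in [(A,B),(C,D),(E1,E2),(G1,G2)]:
    d=s[1]-s[0]; print(np.degrees(np.arctan2(d[1],d[0])),np.linalg.norm(d),s[0],s[1])
for s in [(A,C),(B,D)]:
    d=s[1]-s[0]; print(np.degrees(np.arctan2(d[1],d[0])),np.linalg.norm(d))
P1=c(697,165,46);P2=c(710,292,46);print('pull',P1,P2,np.linalg.norm(P1-P2))
# depth fits: cabinet top points minAreaRect ; panel top
for n in('top','scene'):
    P=pts(n,np.load(f'pics/{n}0.npz')['d'])
    m=(abs(P[...,2]-67)<6)&(P[...,0]>350)&(P[...,0]<600)&(P[...,1]>170)&(P[...,1]<420)
    m=cv2.morphologyEx(m.astype(np.uint8),cv2.MORPH_OPEN,np.ones((5,5)))>0
    r=cv2.minAreaRect(P[m][:,:2].astype(np.float32));print(n,r,np.median(P[m][:,2]))
    m=(abs(P[...,2]-13)<5)&(P[...,0]>380)&(P[...,0]<580)&(P[...,1]>85)&(P[...,1]<185)
    m=cv2.morphologyEx(m.astype(np.uint8),cv2.MORPH_OPEN,np.ones((5,5)))>0
    r=cv2.minAreaRect(P[m][:,:2].astype(np.float32));print(n,'floor',r,np.median(P[m][:,2]))
    m=(P[...,2]>52)&(P[...,2]<70)&(P[...,0]>350)&(P[...,0]<600)&(P[...,1]>40)&(P[...,1]<110)
    Q=P[m][:,:2].astype(np.float32);print('panel',cv2.minAreaRect(Q))
```

```text
[550.98462516 195.06304564] [383.22035321 185.56260585] [542.17034212 370.46651269] [371.69879983 361.09080342] 168.0330601398146 170.72917340954916 175.62479278308354 175.90592466907768
-176.75881918346067 168.0330601398146 [550.98462516 195.06304564] [383.22035321 185.56260585]
-176.85197948203964 170.72917340954916 [542.17034212 370.46651269] [371.69879983 361.09080342]
-177.56360548920617 165.46648493567463 [558.25509493  77.70769891] [392.93818691  70.6736703 ]
-177.74871580862413 163.8546716740043 [556.13337746  70.40785225] [392.40517602  63.97127833]
92.8767776047912 175.62479278308354
93.75546928503694 175.90592466907768
pull [508.53917886  56.81979487] [444.07167238  53.76732325] 64.5397317475814
top ((464.36895751953125, 280.2073059082031), (171.71466064453125, 177.4369354248047), 3.458735227584839) 67.08356819416076
top floor ((476.2319641113281, 131.9754180908203), (90.49278259277344, 147.10806274414062), 81.74102020263672) 13.188510211781704
panel ((477.4212646484375, 66.79878234863281), (165.70245361328125, 21.520736694335938), 3.5725531578063965)
scene ((465.2569274902344, 280.30010986328125), (171.30343627929688, 184.35023498535156), 2.9288337230682373) 65.75079319093857
scene floor ((480.3958740234375, 152.81390380859375), (63.693641662597656, 130.20008850097656), 89.88484191894531) 12.19003411021788
panel ((478.36572265625, 67.68277740478516), (168.84471130371094, 22.412511825561523), 3.272763252258301)
```

Call:
carry_out(
  deltas=[
    [[0,1,0],6,0.85],
    [[0,1,0],6,0.85],
    [[0,1,0],6,0.85],
    [[0,1,0],6,0.85],
    [[0,1,0],6,0.85],
    [[0,1,0],6,0.85],
    [[0,1,0],6,0.85],
    [[0,1,0],6,0.85],
    [[0,1,0],6,0.85],
    [[0,1,0],6,0.85],
  ],
  grip_force=20,
)

```text
clock: 0.93
eef_pos: [324.9, 547.8, 226.9]
eef_rot: [-3.141, 0.001, 1.623]
wrist_force: [-0.1, 0.7, 0.2]
finger_gap: 80.3
```

Call:
carry_out(
  deltas=[
    [[-3,0,0],0,0.85],
    [[-3.5,0,0],0,0.85],
    [[-3.5,0,0],0,0.85],
    [[-3.5,0,0],0,0.85],
    [[-3.5,0,0],0,0.85],
    [[-3.5,0,0],0,0.85],
    [[-3.5,0,0],0,0.85],
    [[-3.5,0,0],0,0.85],
    [[-3.5,0,0],0,0.85],
    [[-3.5,0,0],0,0.85],
    [[-3.5,0,0],0,0.85],
    [[-3.5,0,0],0,0.85],
    [[-3.5,0,0],0,0.85],
    [[-3.5,0,0],0,0.85],
    [[-3.5,0,0],0,0.85],
    [[-3.5,0,0],0,0.85],
    [[-3.5,0,0],0,0.85],
    [[-3,0,0],0,0.85],
    [[-2,0,0],0,0.85],
    [[0,0,0],0,0.85],
  ],
)

```text
clock: 2.6
eef_pos: [360.7, -94.0, 227.2]
eef_rot: [-3.141, 0.0, 1.624]
wrist_force: [0.1, -0.0, -0.0]
finger_gap: 80.0
```

```bash
cat > go.py <<'E'
from h import *
import sys
s=manip.read_state(); p=s['eef_pos']; Rm=R.from_euler('xyz',s['eef_rot']).as_matrix()
print(s['clock'],p.round(1),'rot',s['eef_rot'].round(4),'F',s['wrist_force'].round(1),s['finger_gap'],'j',s['joints'].round(2))
if len(sys.argv)>3: print('tool delta cm',(Rm.T@(np.array(list(map(float,sys.argv[1:4])))-p)/10).round(2))
E
python3 go.py 395 -236 28; python3 -c "
from h import *
for u,v in [(375,305),(366,308),(350,313),(367,276)]: print(ray('top',u,v,10))"
```

```text
2.6 [360.7 -94.  227.2] rot [-3.1411e+00  3.0000e-04  1.6244e+00] F [ 0.1 -0.  -0. ] 80.02328617012132 j [-0.35 -0.11  1.97 -0.    1.28 -0.41]
tool delta cm [-14.36   2.67  19.93]
[ 321.59673843 -252.50156808   10.        ]
[ 315.97395345 -229.58892358   10.        ]
[ 306.82531986 -189.05733585   10.        ]
[ 395.43495075 -240.0198121    10.        ]
```

Call:
carry_out(
  deltas=[
    [[-2.5,0.5,1],0,0.85],
    [[-3,0.5,1.5],0,0.85],
    [[-3,0.5,1.5],0,0.85],
    [[-3,0.6,1.5],0,0.85],
    [[-2,0.6,2],0,0.85],
    [[-0.9,0,2],0,0.85],
    [[0,0,2],0,0.85],
    [[0,0,2],0,0.85],
    [[0,0,1.5],0,0.85],
    [[0,0,0],0,0.85],
    [[0,0,0],0,0.85],
  ],
)

```text
clock: 3.52
eef_pos: [396.0, -233.0, 77.3]
eef_rot: [-3.14, -0.001, 1.628]
wrist_force: [0.4, -0.3, -0.1]
finger_gap: 79.8
```

```bash
python3 go.py 395 -236 28
python3 - <<'E'
from h import *
for n in('scene','top'): grab(n,n+'1')
a=cv2.imread('pics/scene1.png')[230:370,250:430]; b=cv2.imread('pics/top1.png')[210:350,280:460]
cv2.imwrite('pics/m1.png',cv2.resize(np.hstack([a,b]),None,fx=2.2,fy=2.2))
E
```

```text
3.5167 [ 396.  -233.    77.3] rot [-3.1404e+00 -1.0000e-03  1.6280e+00] F [ 0.4 -0.3 -0.1] 79.77298657340233 j [-0.61  0.3   1.92  0.    0.93 -0.67]
tool delta cm [-0.3  -0.11  4.93]
```

View pics/m1.png

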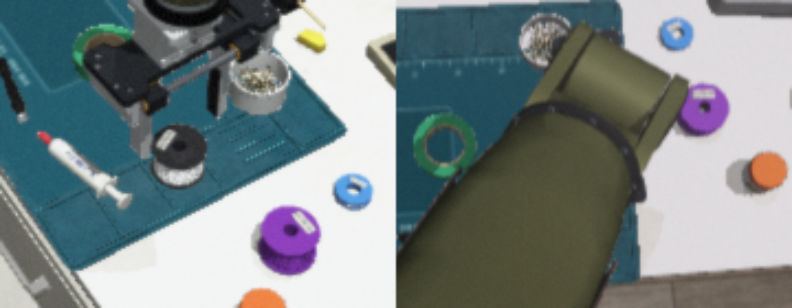

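The scene view shows the reel at about (332,295), with the fingers on either side of it and clear of the tin and syringe. I'll descend and grip.

Call:
carry_out(
  deltas=[
    [[-0.3,-0.1,1.5],0,0.85],
    [[0,0,1.5],0,0.85],
    [[0,0,1.2],0,0.85],
    [[0,0,0.7],0,0.85],
    [[0,0,0],0,0.85],
    [[0,0,0],0,0.5],
    [[0,0,0],0,0.4],
    [[0,0,0],0,0.4],
    [[0,0,0],0,0.4],
    [[0,0,0],0,0.4],
    [[0,0,0],0,0.4],
    [[0,0,0],0,0.4],
  ],
  grip_force=20,
)

```text
clock: 4.62
eef_pos: [395.6, -236.8, 28.9]
eef_rot: [3.141, 0.001, 1.628]
wrist_force: [1.5, 0.9, 6.4]
finger_gap: 52.0
```

Call:
carry_out(
  deltas=[
    [[0,0,0],0,0.4],
    [[0,0,0],0,0.4],
    [[0,0,0],0,0.4],
  ],
)

```text
clock: 4.87
eef_pos: [395.6, -236.8, 28.9]
eef_rot: [3.141, 0.001, 1.628]
wrist_force: [0.7, 0.2, 6.6]
finger_gap: 52.2
```

```bash
python3 go.py
python3 - <<'E'
from h import *
grab('scene','scene2')
a=cv2.imread('pics/scene2.png')[230:350,260:400]
cv2.imwrite('pics/m2.png',cv2.resize(a,None,fx=4.5,fy=4.5,interpolation=cv2.INTER_CUBIC))
E
```

```text
4.8667 [ 395.6 -236.8   28.9] rot [3.1406e+00 6.0000e-04 1.6276e+00] F [0.7 0.2 6.6] 52.18621745332751 j [-0.62  0.39  1.94  0.    0.82 -0.68]
```

View pics/m2.png

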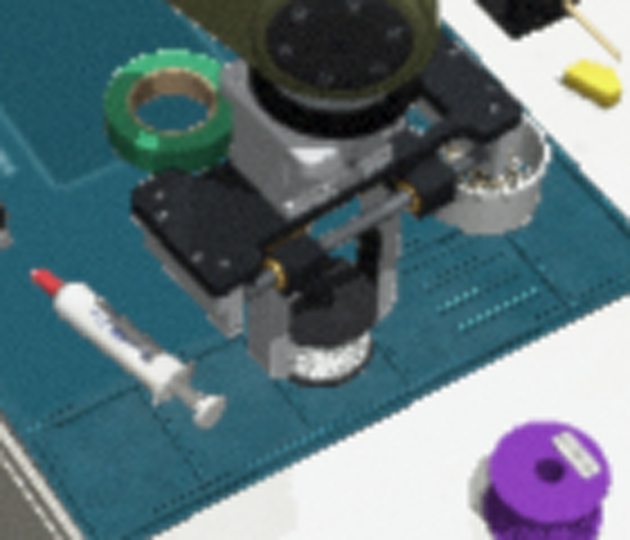

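Call:
carry_out(
  deltas=[
    [[0,0,-0.5],0,0.4],
    [[0,0,-1],0,0.4],
    [[0,0,-1],0,0.4],
    [[0,0,-1],0,0.4],
    [[0,0,-1],0,0.4],
    [[0,0,0],0,0.4],
    [[0,0,0],0,0.4],
  ],
)

```text
clock: 5.5
eef_pos: [395.4, -236.8, 74.1]
eef_rot: [3.141, 0.001, 1.628]
wrist_force: [-0.6, -0.8, -4.2]
finger_gap: 51.6
```

```bash
python3 - <<'E'
from h import *
grab('scene','scene3')
a=cv2.imread('pics/scene3.png')[210:330,260:400]
cv2.imwrite('pics/m3.png',cv2.resize(a,None,fx=4.5,fy=4.5,interpolation=cv2.INTER_CUBIC))
E
python3 go.py
```

```text
5.55 [ 395.1 -236.6   73.5] rot [3.1414e+00 2.0000e-04 1.6276e+00] F [ 0.2 -0.4 -3. ] 51.99880180627386 j [-0.62  0.31  1.92 -0.    0.92 -0.68]
```

View pics/m3.png

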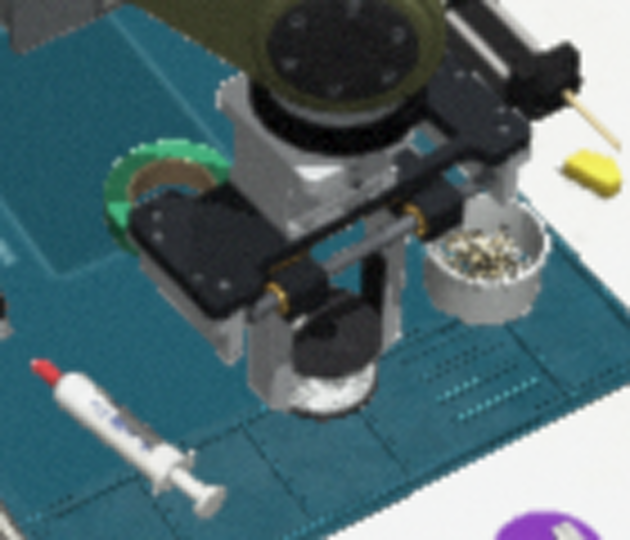

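Run:
```python
from h import *
for t,zr in(('scene2',(20,50)),('scene3',(60,95))):
    f=np.load(f'pics/{t}.npz'); P=pts('scene',f['d'])
    m=np.zeros((480,640),bool); m[255:325,315:350]=1
    m&=(P[...,2]>zr[0])&(P[...,2]<zr[1])&(f['p'].max(-1)<75)
    Q=P[m]
    print(t,m.sum(),Q.min(0).round(),Q.max(0).round())
    A=np.c_[Q[:,:2]-Q[:,:2].mean(0),np.ones(len(Q))]; w=np.ones(len(Q),bool)
    for _ in range(8):
        s=np.linalg.lstsq(A[w],Q[w,2],rcond=None)[0]; r=Q[:,2]-A@s; w=abs(r)<3
    print(s,w.sum(),Q[w].mean(0), 'tilt deg',np.degrees(np.arctan(s[:2])))
    yy,xx=np.nonzero(m); print(yy.min(),yy.max(),xx.min(),xx.max())
    w2=(f['p'].min(-1)>120)&(P[...,2]>zr[0]-17)&(P[...,2]<zr[1]); w2[:255]=0;w2[325:]=0;w2[:,:322]=0;w2[:,346:]=0
    print('wire',P[w2].min(0).round(),P[w2].max(0).round())
```

```text
scene2 305 [ 369. -263.   21.] [ 423. -213.   50.]
[ 1.67924015e-02 -1.55202271e-02  3.58258117e+01] 246 [ 398.90193706 -243.15501194   35.83593137] tilt deg [ 0.96204331 -0.88917212]
285 306 324 343
wire [ 363. -262.    4.] [ 428. -243.   40.]
scene3 319 [ 370. -264.   65.] [ 423. -216.   95.]
[ 1.46318441e-02 -3.07504194e-03  8.08424643e+01] 261 [ 398.20272526 -242.83671685   80.82555383] tilt deg [ 0.83828309 -0.17618637]
272 293 325 344
wire [ 362. -262.   48.] [ 424. -226.   84.]
```

Call:
carry_out(
  deltas=[
    [[0,0,-1.5],0,0.4],
    [[0.5,0,-2],0,0.4],
    [[1.5,0,-2],0,0.4],
    [[2.5,0.5,0],0,0.4],
    [[2.5,0.8,0],0,0.4],
    [[2.5,1,0],0,0.4],
    [[2.5,1,0],0,0.4],
    [[2.5,1,0],0,0.4],
    [[2.5,1,0],0,0.4],
    [[2.5,1,0],0,0.4],
    [[2.5,1,0],0,0.4],
    [[2.5,1,0],0,0.4],
    [[2.5,1,0],0,0.4],
    [[2.5,0.5,0],0,0.4],
    [[2.5,0,0],0,0.4],
    [[2,0,0],0,0.4],
    [[1,0,0],0,0.4],
    [[0,0,0],0,0.4],
    [[0,0,0],0,0.4],
  ],
)

```text
clock: 7.13
eef_pos: [473.0, 118.1, 128.1]
eef_rot: [-3.141, 0.0, 1.628]
wrist_force: [0.8, -0.5, -3.1]
finger_gap: 52.0
```

```bash
python3 go.py 472.5 126.5 40
```

```text
7.1333 [473.  118.1 128.1] rot [-3.1409e+00  3.0000e-04  1.6284e+00] F [ 0.8 -0.5 -3.1] 52.02585612551294 j [ 0.17  0.27  1.8  -0.    1.07  0.11]
tool delta cm [0.84 0.   8.81]
```

Call:
carry_out(
  deltas=[
    [[0.8,0,1],0,0.4],
    [[0,0,1.5],0,0.4],
    [[0,0,1.5],0,0.4],
    [[0,0,1.5],0,0.4],
    [[0,0,1.2],0,0.4],
    [[0,0,1],0,0.4],
    [[0,0,0.6],0,0.4],
    [[0,0,0.4],0,0.4],
    [[0,0,0],0,0.4],
    [[0,0,0],0,0.4],
  ],
)

```text
clock: 7.97
eef_pos: [472.9, 126.3, 41.7]
eef_rot: [3.141, -0.0, 1.627]
wrist_force: [0.1, 0.2, -2.2]
finger_gap: 52.0
```

```bash
python3 go.py 472.5 126.5 40;python3 - <<'E'
from h import *
grab('scene','scene4')
a=cv2.imread('pics/scene4.png')[110:250,195:375]
cv2.imwrite('pics/m4.png',cv2.resize(a,None,fx=4,fy=4,interpolation=cv2.INTER_CUBIC))
E
```

```text
7.9667 [472.9 126.3  41.7] rot [ 3.1413 -0.      1.6275] F [ 0.1  0.2 -2.2] 52.00805774324661 j [ 0.19  0.42  1.85 -0.    0.87  0.13]
tool delta cm [ 0.02 -0.04  0.17]
```

View pics/m4.png

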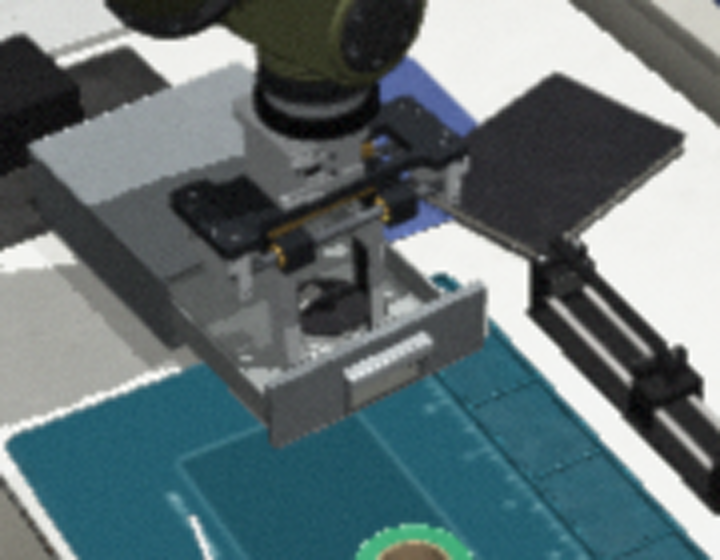

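The reel is inside the drawer, at about (278,185) in the scene view, with the gripper clear of the walls. I'll lower it slightly until it touches the floor, then release it and retract.

Call:
carry_out(
  deltas=[
    [[0,0,0.1],0,0.4],
    [[0,0,0.1],0,0.4],
    [[0,0,0],0,0.4],
  ],
)

```text
clock: 8.27
eef_pos: [472.8, 126.4, 39.6]
eef_rot: [3.141, -0.0, 1.628]
wrist_force: [0.0, 0.2, -3.1]
finger_gap: 51.9
```

Call:
carry_out(
  deltas=[
    [[0,0,0.1],0,0.4],
    [[0,0,0.05],0,0.4],
    [[0,0,0],0,0.4],
  ],
)

```text
clock: 8.52
eef_pos: [473.0, 126.4, 38.9]
eef_rot: [3.141, -0.0, 1.628]
wrist_force: [-6.3, -1.8, 12.6]
finger_gap: 52.4
```

Call:
carry_out(
  deltas=[
    [[0,0,-0.05],0,0.6],
    [[0,0,0],0,0.7],
    [[0,0,0],0,0.8],
    [[0,0,0],0,0.8],
    [[0,0,0],0,0.8],
    [[0,0,0],0,0.8],
    [[0,0,0],0,0.8],
    [[0,0,-0.5],0,0.8],
    [[0,0,-1],0,0.8],
    [[0,0,-1.5],0,0.8],
    [[0,0,-2],0,0.8],
    [[0,0,-2.5],0,0.8],
    [[0,0,-2.5],0,0.8],
    [[0,0,-1],0,0.8],
    [[0,0,0],0,0.8],
  ],
)

```text
clock: 9.77
eef_pos: [473.7, 126.6, 151.1]
eef_rot: [3.137, -0.001, 1.628]
wrist_force: [-0.7, 0.5, -0.0]
finger_gap: 75.1
```

Call:
carry_out(
  deltas=[
    [[-1,0,0],0,0.5],
    [[-2,0,0],0,0],
    [[-3,0,0],0,0],
    [[-3,0,0],0,0],
    [[-3,0,0],0,0],
    [[-2,0,0],0,0],
    [[-1,0,0],0,0],
    [[0,0,0],0,0],
    [[0,0,0],0,0],
  ],
)

```text
clock: 10.52
eef_pos: [480.8, -23.3, 147.6]
eef_rot: [-3.14, -0.0, 1.627]
wrist_force: [-0.3, 0.4, 0.5]
finger_gap: 18.8
```

```bash
python3 go.py;python3 - <<'E'
from h import *
grab('scene','scene5');grab('top','top5')
a=cv2.imread('pics/scene5.png')[110:250,195:375]; b=cv2.imread('pics/top5.png')[190:330,110:290]
cv2.imwrite('pics/m5.png',cv2.resize(np.hstack([a,b]),None,fx=2.2,fy=2.2,interpolation=cv2.INTER_CUBIC))
E
```

```text
10.5167 [480.8 -23.3 147.6] rot [-3.1402e+00 -4.0000e-04  1.6267e+00] F [-0.3  0.4  0.5] 18.82778459635792 j [-0.12  0.24  1.8   0.    1.11 -0.18]
```

View pics/m5.png

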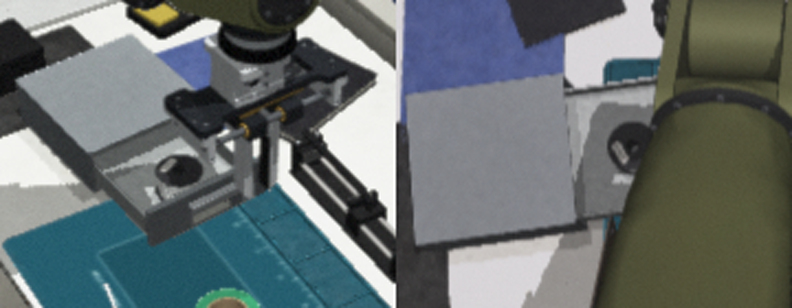

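The reel lies flat in the drawer and has been let go; it is at about (277,187) in the scene view. Next I'll go down in front of the pull with the fingers shut.

```bash
python3 go.py 476.5 28 54
python3 - <<'E'
from h import *
f=np.load('pics/scene5.npz');P=pts('scene',f['d'])
m=(P[...,2]>36)&(P[...,2]<56)&(P[...,0]>425)&(P[...,0]<520)&(P[...,1]>85)&(P[...,1]<175)&(f['p'].max(-1)<85)
Q=P[m];print('reel top',m.sum(),np.median(Q,0),Q.min(0),Q.max(0))
g=np.load('pics/scene0.npz');P0=pts('scene',g['d']);p=g['p'].astype(int)
m=(p[...,1]>p[...,0]+40)&(p[...,1]>p[...,2]+40)&(P0[...,1]<100)&(P0[...,1]>-100);Q=P0[m];print('tape',np.percentile(Q,[2,98],axis=0).round())
E
```

```text
10.6167 [481.  -22.5 148. ] rot [-3.1409e+00 -3.0000e-04  1.6285e+00] F [ 0.1 -0.1  0.1] 10.93377720722062 j [-0.12  0.23  1.8   0.    1.11 -0.18]
tool delta cm [ 5.06 -0.15  9.4 ]
reel top 219 [472.90017019 122.3508544   45.50550329] [443.46775575  98.64561829  37.79418621] [499.20388696 153.74804231  52.15322492]
tape [[377. -98.  17.]
 [443. -44.  24.]]
```

Call:
carry_out(
  deltas=[
    [[2,-0.1,1],0,0],
    [[2,0,1.5],0,0],
    [[1,0,2],0,0],
    [[0,0,2],0,0],
    [[0,0,1.9],0,0],
    [[0,0,1],0,0],
    [[0,0,0],0,0],
    [[0,0,0],0,0],
  ],
)

```text
clock: 11.28
eef_pos: [477.4, 26.9, 54.7]
eef_rot: [-3.141, -0.0, 1.628]
wrist_force: [0.8, 0.3, 0.0]
finger_gap: 0.2
```

Call:
carry_out(
  deltas=[
    [[0.5,0,0],0,0],
    [[0.5,0,0],0,0],
    [[0.5,0,0],0,0],
    [[0.5,0,0],0,0],
    [[0.5,0,0],0,0],
    [[0.5,0,0],0,0],
  ],
)

```text
clock: 11.78
eef_pos: [475.9, 56.9, 54.8]
eef_rot: [3.141, 0.0, 1.628]
wrist_force: [0.9, -2.7, 1.4]
finger_gap: 0.2
```

```bash
python3 go.py;python3 - <<'E'
from h import *
grab('scene','scene6')
a=cv2.imread('pics/scene6.png')[110:250,195:375]
cv2.imwrite('pics/m6.png',cv2.resize(a,None,fx=4,fy=4,interpolation=cv2.INTER_CUBIC))
E
```

```text
11.7833 [475.9  56.9  54.8] rot [3.1409e+00 3.0000e-04 1.6278e+00] F [ 0.9 -2.7  1.4] 0.23757925772365637 j [ 0.04  0.37  1.88 -0.    0.89 -0.01]
```

View pics/m6.png

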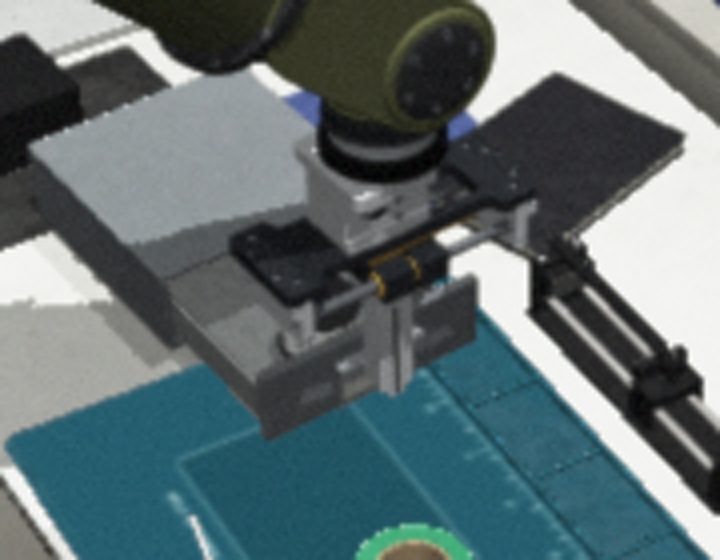

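Contact is made: Fy is about -2.7 N, close to the drawer's friction, and the fingers sit on the middle of the pull. I'll keep pushing.

Call:
carry_out(
  deltas=[
    [[0.6,0,0],0,0],
    [[0.6,0,0],0,0],
    [[0.6,0,0],0,0],
    [[0.6,0,0],0,0],
    [[0.6,0,0],0,0],
    [[0.6,0,0],0,0],
    [[0.6,0,0],0,0],
    [[0.6,0,0],0,0],
    [[0.6,0,0],0,0],
    [[0.6,0,0],0,0],
    [[0.6,0,0],0,0],
    [[0.6,0,0],0,0],
    [[0.6,0,0],0,0],
    [[0.6,0,0],0,0],
    [[0.5,0,0],0,0],
    [[0.3,0,0],0,0],
    [[0,0,0],0,0],
  ],
)

```text
clock: 13.25
eef_pos: [470.5, 149.0, 54.4]
eef_rot: [3.141, -0.0, 1.628]
wrist_force: [-0.7, -0.2, 0.6]
finger_gap: 0.5
```

Call:
carry_out(
  deltas=[
    [[0.2,0,0],0,0],
    [[0.2,0,0],0,0],
    [[0.2,0,0],0,0],
    [[0.1,0,0],0,0],
    [[0,0,0],0,0],
  ],
)

```text
clock: 13.67
eef_pos: [470.1, 155.4, 54.4]
eef_rot: [3.141, -0.0, 1.628]
wrist_force: [-0.4, -0.3, -0.5]
finger_gap: 0.5
```

Call:
carry_out(
  deltas=[
    [[0.2,0,0],0,0],
    [[0.2,0,0],0,0],
    [[0.1,0,0],0,0],
  ],
)

```text
clock: 13.92
eef_pos: [469.8, 160.4, 54.5]
eef_rot: [3.142, 0.0, 1.628]
wrist_force: [1.1, -1.9, 0.4]
finger_gap: 0.5
```

```bash
python3 go.py;python3 - <<'E'
from h import *
grab('scene','scene7')
a=cv2.imread('pics/scene7.png')[90:230,175:355]
cv2.imwrite('pics/m7.png',cv2.resize(a,None,fx=4,fy=4,interpolation=cv2.INTER_CUBIC))
E
```

```text
13.9167 [469.8 160.4  54.5] rot [3.1416 0.     1.6276] F [ 1.1 -1.9  0.4] 0.5215136565334818 j [ 0.26  0.41  1.83 -0.    0.91  0.2 ]
```

View pics/m7.png

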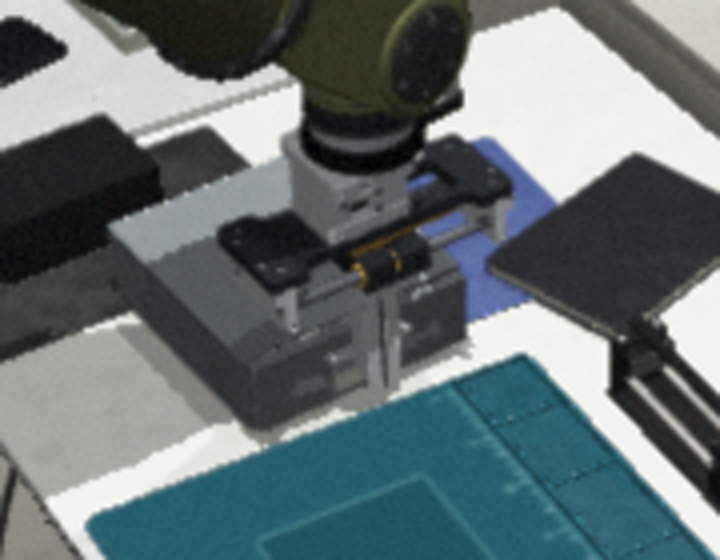

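Almost shut; the front is nearly flush with the cabinet. I'll push in small steps until the force rises.

Call:
carry_out(
  deltas=[
    [[0.15,0,0],0,0],
    [[0.1,0,0],0,0],
    [[0.1,0,0],0,0],
  ],
)

```text
clock: 14.22
eef_pos: [469.6, 162.8, 54.5]
eef_rot: [-3.141, 0.002, 1.628]
wrist_force: [2.1, -20.2, 4.0]
finger_gap: 0.6
```

Call:
carry_out(
  deltas=[
    [[0.15,0,0],0,0],
    [[0.1,0,0],0,0],
  ],
)

```text
clock: 14.38
eef_pos: [469.7, 163.1, 54.5]
eef_rot: [-3.141, 0.006, 1.628]
wrist_force: [2.0, -41.5, 8.4]
finger_gap: 0.7
```

The stop is reached: the force rose to 41 N with almost no further travel, at TCP y of about 163 where I had predicted 164. I'll back away and retract.

Call:
carry_out(
  deltas=[
    [[-0.5,0,0],0,0],
    [[-1,0,0],0,0],
    [[-2,0,0],0,0],
    [[-2,0,0],0,0],
    [[-1,0,-1],0,0],
    [[0,0,-3],0,0],
    [[0,0,-3],0,0],
    [[0,0,-3],0,0],
    [[-2,0,-2],0,0],
    [[-3,0,0],0,0],
    [[-3,0,0],0,0],
    [[-3,0,0],0,0],
    [[-3,0,0],0,0],
    [[-3,0,0],0,0],
    [[-2,0,0],0,0],
    [[0,0,0],0,0],
    [[0,0,0],0,0],
  ],
)

```text
clock: 15.8
eef_pos: [483.8, -88.8, 175.0]
eef_rot: [3.141, -0.0, 1.626]
wrist_force: [1.0, 0.4, 0.4]
finger_gap: 0.5
```

```bash
python3 go.py;python3 - <<'E'
from h import *
grab('scene','scene8');grab('top','top8')
a=cv2.imread('pics/scene8.png')[90:230,175:355]; b=cv2.imread('pics/top8.png')[190:330,90:270]
cv2.imwrite('pics/m8.png',cv2.resize(np.hstack([a,b]),None,fx=2.2,fy=2.2,interpolation=cv2.INTER_CUBIC))
E
```

```text
15.8 [483.8 -88.8 175. ] rot [ 3.1412e+00 -3.0000e-04  1.6257e+00] F [1.  0.4 0.4] 0.47816754283790486 j [-0.26  0.22  1.75  0.    1.17 -0.31]
```

View pics/m8.png

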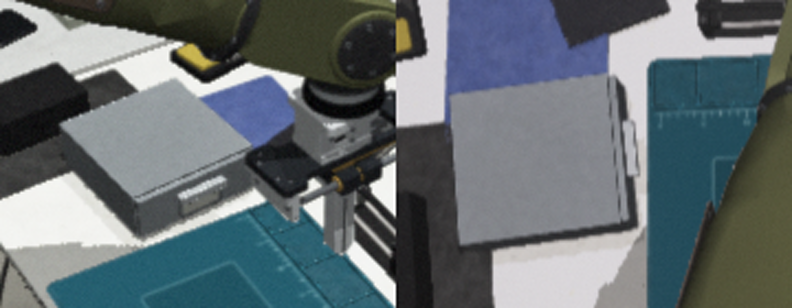

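Run:
```python
from h import *
print(ray('top',90+(638-396)/2.2,190+150/2.2,46))
workorder.sign_off()
```

```text
[466.28563701 168.26781323  46.        ]
the job is handed in; nothing more can be done
```

I put the solder reel flat on the drawer's floor, let go of it, pushed the drawer shut by its pull until it met the stop, then backed off and handed the job in at about 16 s. Sign-off reports no verdict.

**Checks that agreed:**
- **Reel in the drawer:** after release the reel's top was at about z = 45.5 mm, against 47 mm expected. Its centre was near (472, 126), within about 2 mm of the intended floor point.
- **Drawer shut:** at the end of the push the force rose from about 2 N to 41 N with almost no further travel. The final pictures show the front flush with the cabinet and the pull face at y of about 168 mm. That is about 113 mm of travel from where it started, against an estimated 117 mm opening.
- **Robot clear:** the gripper was well away from everything, with the wrist force near zero.

**Checks that disagreed or were not made:**
- **Grip width:** the fingers closed to 52 mm, not the reel's 56 mm. The reel was held level and did not slip, and I did not find the cause.
- **After shutting:** the reel cannot be seen inside the shut drawer, so its final position rests on the slow push.

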